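Park the rolling pin in its groove and turn the keeper across

ROBOT

A 7-joint arm with a two-finger parallel gripper is mounted at the origin on a cart in front of the work surface, level with it; the furniture and walls round the work are solid. World frame = base frame: x ahead of the robot, y to its left, z up, the work surface at z = 0. Lengths are in mm, angles in degrees, forces in N, time in s.
With the tool pointing down it reaches from about 400 to 750 mm from the base axis. Payload 19.5 kg.
Tool frame: the origin (TCP) lies on the centre line of the jaws, within the pads' length; the fingertips stand 14 mm ahead of it and the grasp point (between the pads) lies 5 mm behind it; z points along the fingers, y is the line along which they close (so a half turn about z gives the same grasp; the last joint's range is limited). The gripper opens to 85 mm and grips with 20 to 120 N. Pads are 22 mm wide; open, the fingers measure 114 mm over their backs; the gripper's body (76 mm by 85 mm) begins 54 mm behind the grasp point. The pads swing forward as they close: fully open they stand 13 mm farther back than shut.
Start: joints at [71.236, 40.479, -1.581, 85.061, 1.261, 54.483, -4.326], TCP at [162.101, -551.652, 245.268] pointing down, gripper open.
Joint ranges: [-155.06, 155.06], [-18.47, 123.98], [-90, 86.84], [0, 140.48], [-83.41, 263.41], [0, 116], [-161.91, 161.91]. Speed limits (degrees/s): [108.29, 108.29, 147.25, 147.25, 172.46, 172.46, 172.46].

INTERFACE

Orientations are given as a 3x3 rotation matrix whose columns are the frame's x, y, z axes.
In Python, from rig import r gives the robot as it stands.
- The arm moves only by the tool move_arm, never from a script. Its argument "motion" is a list of rows, each an object with "jaw": the closure, from -1 (fully open) to 1 (shut), so that 0 is half open; "translation": the shift along the tool's x, y, z in cm, a list of three; "twist": the turn about the tool's z in degrees. In form: [{"jaw": jaw, "translation": [tx, ty, tz], "twist": twist}, ...]. A call has 1 to 12 rows; each row is the pose to reach, as a shift and turn from the pose commanded when the call began, along the tool's axes at that moment; what a row does not reach only later rows make up. A row lasts 1/10 s, in which the tool goes at most 50 mm and 8.59 degrees, less where a joint would pass 70% of its speed; a pose out of reach is approached as far as the arm can. A call with a gripper value outside its range is refused whole. The fingers move at their own pace and stop on an object; "newtons" is the grip in N (left out, the last holds). Time passes only in rows, so rows that repeat a pose let the fingers close. It gives the time, the measured TCP pose, the force, the opening and the grip force at its end, in the units of the state.
- r.get_state(): the state, without advancing time (a new reading comes with each control period).
- r.grab_frame(name): name is "side" or "top" or "wrist"; returns a dict with "image" (384x512x3 uint8, red, green, blue), "range_z" (384x512 float32, mm along the optical axis (not along the pixel's ray), 0 where there is no reading), "fov_y" (degrees; the focal length in pixels is half the picture's height over the tangent of half this angle, whatever the lens; pixels are square), "cx", "cy" (the principal point, pixels), "rvec" (rotation vector, rad) and "tvec" (3), from world to camera coordinates, as OpenCV has them; the wrist camera has in their place "mount" (4x4, takes a point from camera to tool coordinates, whose origin is the TCP and whose axes are the flange's). Camera axes: x right, y down, z forward; pixel columns grow to the right and rows downward; lengths in mm; the calibration is good to about 2 mm. A picture is of the moment at which its call begins: read the wrist's pose just before it.
- r.sign_off(): hands the job in; it is judged then, once.
Trained networks look in a picture, given as the dict that the camera call returned (one of the last four; its "shot" number tells which), for a name from the list of things; names that differ only in an ending like _2 or _b are one class to them, and where a whole thing is asked for, a point or a joint stands for the part that bears it (a point fixed in the world has none). Each returns a list of dicts, best first, with "conf" (0 to 1); they miss things now and then, are a little off and sometimes report something else, mostly with a low value. They report only what shows in the picture. A call takes as long as a camera call.
- r.recognise(name, picture): "box" ([left, top, right, bottom] in pixels, round what is visible of it).
- r.trace(name, picture): "mask" (384x512 bool, what is visible of it) and "box" ([left, top, right, bottom] in pixels, round what is visible of it).
The state is a dict: "t": time; "q": joint angles; "dq": joint speeds; "joint_efforts": joint torques, N m; "tcp_pos": TCP position; "orientation": TCP orientation; "ft_force": force on the tool from outside, world axes, zero at the start; "moment": the same for the moment, N m; "finger_gap": finger opening in mm; "grip_force": force on a finger pad.
Only numpy, scipy, OpenCV 4.12 (cv2) and the standard library are available. Lean on these libraries where they do the work, as an engineer would, in place of code of your own. Each camera call takes 0.05 s, during which the arm holds its last target. There are 200 camera calls.

TASK

Put the rolling pin away on its pastry board so that the board can be carried: with your fingertips on top of the pin, roll it along the board to the left until it drops into the dark groove and lies still there. Then push the dark wooden turn button across the pin's near handle to lock it in. The pin is only rolled, never picked up, and the jars, mill, shaker and price block around the board stay where they are.

Things in the scene. Friction and masses are not known exactly. Their poses are not given: they have to be found in the camera images.
- rolling_pin: Loose wooden rolling pin, 0.3 kg, 205 mm long: pale roller 115 mm long, 56 mm in diameter, and a 45 mm handle of 22 mm diameter on each end. Origin: its centre, on the axis. Its x axis runs along the pin; y and z turn as it rolls. It starts on the flat of the board, 85 to 145 mm right of the groove; let go at 0.1 m/s it stops within some 10 mm.
- pastry_board: Fixed wooden board, 190 mm (its x) by 250 mm (its y), 22 mm thick; origin: centre of its underside, on the table; x points away from the robot, y to the left, turned up to 9 degrees. One groove crosses its flat top along x at y = +75 mm: 38 mm wide, dark floor, so the roller sinks 7.4 mm and rests on both edges. Left of it are 31 mm of board, then the drop.
- groove (a point): Where the centre of the parked pin lies: middle of the groove, 42.6 mm above the table (on the flat of the board the pin's axis is 50 mm and its top 78 mm above the table). x runs along the groove, y to the left.
- keeper (a joint): Angle (rad) of the keeper, a dark wooden turn button that swings level. 0: arm points to board -x, to the robot; 1.57: to board -y, over the near handle of the parked pin; it grows counter-clockwise seen from above. Limits -0.7 and 1.75. It starts open at -0.5 to 0.15 and stays where it is left (under 1 N at the knob).
- keeper_pivot (a point): The keeper's screw, at the board's near left corner (board x = -82 mm, y = +109 mm), 68 mm above the table, on a post 21 mm wide. The arm is 15 mm wide, reaches 56 mm from the screw and spans 57 to 66 mm above the table: 3.6 mm over the handle of a parked pin; the handle of a pin that is not down in the groove blocks it.
- keeper_knob (a point): Middle of the small upright knob near the tip of the keeper's arm, 46 mm from the screw, 78 mm above the table; the knob is 14 mm in diameter and 23 mm tall (66 to 89 mm above the table).
- pepper_mill: Bystander: wooden pepper mill, 58 mm wide, 150 mm tall, standing left of the board; origin under its centre.
- salt_shaker: Bystander: clear and grey salt shaker, 44 mm wide, 90 mm tall, standing left of the board; origin under its centre.
- jam_jar: Bystander: jam jar with a pale lid, 62 mm wide, 99 mm tall, standing left of the board; origin under its centre.
- honey_jar: Bystander: jar with a red lid, 62 mm wide, 86 mm tall, standing right of the board; origin under its centre.
- price_block: Bystander: small black price card in a wooden block, 22 x 62 x 58 mm, in front of the board between two fixed plates; origin under its centre. The clear domes on the fixed plates in front reach 165 mm above the table, the lidded glass jars at the back right 240 mm: cross them higher.

How it is judged (in metres and radians):
On the way, in this order (a step that is already met when the one before it is completed fails the run):
1. the pin has rolled, not slid: it has turned a quarter turn about its axis on the way to the groove (angle between rolling_pin's own z axis and vertical above 1.5 rad and y of rolling_pin in the frame of pastry_board below 0.07 m).
2. the pin has dropped into the groove and lies still there, the keeper still open (y of rolling_pin in the frame of pastry_board between 0.07 and 0.08 m and z of rolling_pin in the frame of pastry_board between 0.039 and 0.0455 m and x of rolling_pin in the frame of pastry_board between -0.012 and 0.012 m and angle between the x axis of rolling_pin and the x axis of pastry_board, either way round below 0.06 rad and linear speed of rolling_pin below 0.02 m/s and value of joint keeper below 0.9 rad), for 0.2 s.
At the end, for the whole second after the job is handed in: The pin lies at rest in the groove: its centre within 5 mm of the groove's centre line, within 12 mm of the groove's middle lengthwise and 39 to 45.5 mm above the table, its axis within 0.06 rad of the groove's; and the keeper stands across the near handle (more than 1.2 rad) (y of rolling_pin in the frame of pastry_board between 0.07 and 0.08 m and z of rolling_pin in the frame of pastry_board between 0.039 and 0.0455 m and x of rolling_pin in the frame of pastry_board between -0.012 and 0.012 m and angle between the x axis of rolling_pin and the x axis of pastry_board, either way round below 0.06 rad and linear speed of rolling_pin below 0.02 m/s and value of joint keeper above 1.2 rad); the robot touches nothing.
It fails at once if the pin was lifted or carried (its centre more than 12 mm above its rolling height) (z of rolling_pin in the frame of pastry_board above 0.062 m).
It fails at once if the pin was stood or tipped up on one end (angle between rolling_pin's own x axis and vertical below 1.35 rad).
It fails at once if a bystander was shifted by more than 20 mm (distance of any of pepper_mill, salt_shaker, jam_jar, honey_jar, price_block from where it was at the start of the episode above 0.02 m).
It also fails if it takes over 72 s, if anything falls off the work surface, if the arm or the gripper's body presses on something with over 40 N, if the wrist force passes 120 N, or if a joint passes its speed limit or range.

## Working session

There is one attempt and no reset: what is moved stays moved. The work goes in short steps, Python scripts to look and compute and a tool call to move; the robot and the scene stay as the last step left them, time stands still between calls to the robot, and variables do not carry over. Pictures are saved under pics/ and viewed, at most 10 in all, crops included, and the job is handed in when it is done.

Besides the shell and the picture viewer there is one more tool, called after "Request:" in YAML: its name, and indented under it one key for each argument. move_arm: Moves the arm, as the interface text tells. Its arguments: {"type":"object","properties":{"motion":{"type":"array","items":{"type":"object","properties":{"jaw":{"type":"number"},"translation":{"type":"array","items":{"type":"number"}},"twist":{"type":"number"}}}},"newtons":{"type":"number"}},"required":["motion"]}

```bash
mkdir -p pics
cat > h.py <<'E'
import numpy as np, cv2
from rig import r
def cam(p):
    f=192/np.tan(np.radians(p['fov_y'])/2); return f
def T(p):
    R=cv2.Rodrigues(np.array(p['rvec'],float))[0]; return R,np.array(p['tvec'],float).ravel()
def cloud(p):
    f=cam(p);R,t=T(p);v,u=np.mgrid[:384,:512];z=p['range_z']
    c=np.stack([(u-p['cx'])/f*z,(v-p['cy'])/f*z,z],-1)
    w=(c-t)@R; w[z==0]=np.nan; return w
def save(p,n,s=1): cv2.imwrite('pics/'+n,cv2.resize(p['image'][:,:,::-1],None,fx=s,fy=s))
E
python3 - <<'E'
from h import *
s=r.get_state();print(s['tcp_pos'],s['orientation'],s['ft_force'],s['t'])
for c in('top','side'):
    p=r.grab_frame(c);save(p,c+'0.png',1.5);w=cloud(p)
    R,t=T(p);print(c,-R.T@t)
    for n in('rolling_pin','pastry_board','keeper','pepper_mill','salt_shaker','jam_jar','honey_jar','price_block'):
        for d in r.trace(n,p)[:1]:
            m=d['mask'];q=w[m];q=q[~np.isnan(q[:,0])]
            print(n,round(d['conf'],2),np.round(d['box']),np.round(np.percentile(q,[2,50,98],axis=0)).tolist() if len(q) else None)
E
```

```text
[ 162.04760693 -551.43657141  244.84341315] [[ 9.59431882e-01  2.81940328e-01 -3.38065531e-04]
 [ 2.81940528e-01 -9.59431346e-01  1.01526519e-03]
 [-3.81064669e-05 -1.06939217e-03 -9.99999427e-01]] [ 0.48028829 -0.64633771  0.40471822] 0.0
top [497.16051428 105.01079175 917.74768747]
rolling_pin 0.96 [272. 135. 293. 215.] [[541.0, -7.0, 53.0], [629.0, 21.0, 72.0], [722.0, 46.0, 80.0]]
pastry_board 0.97 [209. 137. 310. 229.] [[538.0, -48.0, 9.0], [625.0, 95.0, 22.0], [722.0, 189.0, 66.0]]
keeper 0.56 [212. 204. 217. 228.] [[500.0, 172.0, 22.0], [530.0, 178.0, 67.0], [559.0, 188.0, 90.0]]
pepper_mill 0.58 [133. 140. 170. 171.] [[646.0, 309.0, 8.0], [666.0, 325.0, 125.0], [694.0, 354.0, 148.0]]
salt_shaker 0.77 [141. 171. 165. 194.] [[591.0, 312.0, -1.0], [606.0, 324.0, 78.0], [627.0, 346.0, 91.0]]
jam_jar 0.8 [152. 117. 181. 144.] [[707.0, 272.0, 11.0], [729.0, 295.0, 98.0], [760.0, 324.0, 102.0]]
honey_jar 0.58 [320. 192. 352. 213.] [[536.0, -145.0, 13.0], [559.0, -114.0, 86.0], [585.0, -94.0, 89.0]]
price_block 0.72 [202. 242. 224. 253.] [[439.0, 162.0, 14.0], [451.0, 185.0, 19.0], [
[... 199 characters left out ...]
4. 252.] [[519.0, -43.0, -0.0], [615.0, 121.0, 21.0], [724.0, 198.0, 66.0]]
keeper 0.65 [252. 226. 280. 240.] [[499.0, 135.0, 5.0], [525.0, 184.0, 65.0], [558.0, 189.0, 89.0]]
pepper_mill 0.69 [153. 233. 186. 275.] [[647.0, 319.0, 24.0], [660.0, 344.0, 112.0], [688.0, 360.0, 147.0]]
salt_shaker 0.73 [186. 259. 210. 290.] [[590.0, 323.0, 21.0], [600.0, 340.0, 74.0], [621.0, 350.0, 90.0]]
jam_jar 0.74 [191. 161. 304. 248.] [[520.0, -44.0, 5.0], [616.0, 119.0, 21.0], [723.0, 197.0, 66.0]]
honey_jar 0.62 [294. 136. 320. 175.] [[533.0, -139.0, 1.0], [557.0, -101.0, 60.0], [588.0, -92.0, 87.0]]
price_block 0.79 [290. 241. 303. 274.] [[439.0, 161.0, 4.0], [448.0, 196.0, 19.0], [462.0, 218.0, 57.0]]
```

Run:
```python
from h import *
p=r.grab_frame('top');w=cloud(p)
# board flat: z 22
b=r.trace('pastry_board',p)[0]['mask']
pm=r.trace('rolling_pin',p)[0]['mask']
k=r.trace('keeper',p)[0]['mask']
f=b&(abs(w[...,2]-22)<5)
xy=w[f][:,:2].astype(np.float32); print(cv2.minAreaRect(xy))
q=w[pm];q=q[q[:,2]>60];c=q[:,:2].mean(0);u,s,vt=np.linalg.svd(q[:,:2]-c);print('pin',c,vt[0],np.degrees(np.arctan2(vt[0][1],vt[0][0])))
q=w[pm];q=q[(q[:,2]>40)];l=(q[:,:2]-c)@vt[0];print(np.percentile(l,[1,99]))
q=w[k];
kn=q[q[:,2]>78];print('knob',len(kn),kn.mean(0)); a=q[(q[:,2]>58)&(q[:,2]<72)];print('arm',len(a),a.min(0),a.max(0))
im=p['image'][100:260,120:370,::-1];cv2.imwrite('pics/c.png',cv2.resize(im,None,fx=3,fy=3,interpolation=cv2.INTER_CUBIC))
```

```text
((632.015380859375, 70.1112060546875), (248.68399047851562, 190.00999450683594), 88.93315887451172)
pin [632.74035724  20.11559429] [-0.99985389 -0.01709369] -179.0205562831973
[-92.03876731  96.43974338]
knob 31 [506.19496072 177.74218018  87.49551468]
arm 134 [499.27164695  -5.13863896  59.32386052] [690.22689002 187.16160715  70.73715709]
```

View pics/c.png

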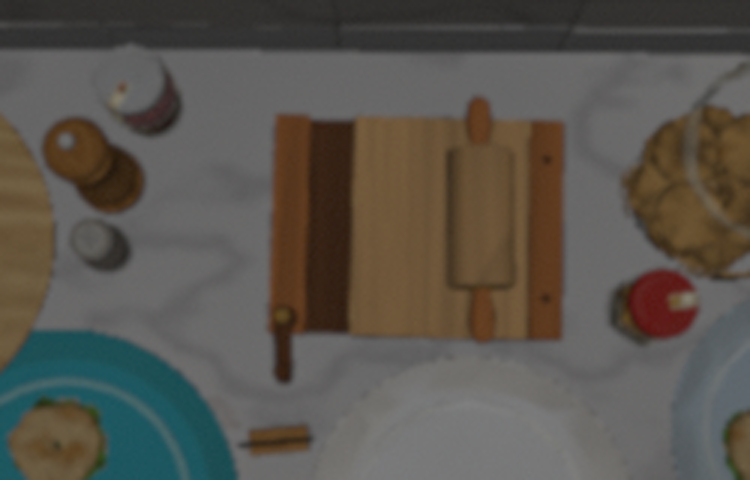

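View pics/side0.png

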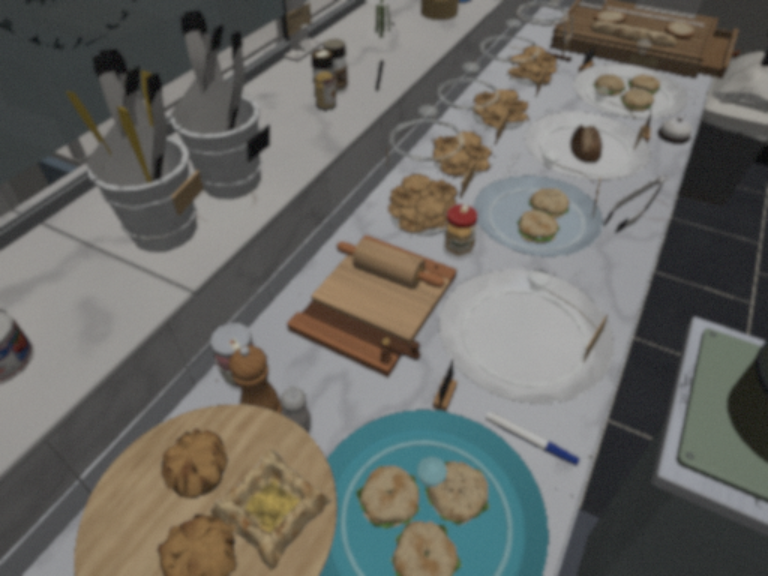

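The network boxes match the pictures. In the crop the pin is at (480,215), the groove at (330,225) and the keeper knob at (283,375). The board centre is about (632,70) with a yaw of about -1°. The pin lies at y≈20, about 125 mm right of the groove. The knob is at (506,178), so the keeper angle is about 0.08 rad. The pivot-to-knob distance comes out at 46 mm, which agrees with the given size. I'll go up and over to the pin with the jaw shut.

Request:
move_arm:
  motion:
    - {"jaw": 1,"translation": [0,0,-5],"twist": 0}
    - {"jaw": 1,"translation": [5,-3,-6],"twist": 4}
    - {"jaw": 1,"translation": [9,-6,-6],"twist": 8}
    - {"jaw": 1,"translation": [13,-8.5,-6],"twist": 12}
    - {"jaw": 1,"translation": [17,-11.3,-6],"twist": 16.4}
    - {"jaw": 1,"translation": [21,-14,-6],"twist": 16.4}
    - {"jaw": 1,"translation": [25,-16.6,-6],"twist": 16.4}
    - {"jaw": 1,"translation": [29,-19.3,-6],"twist": 16.4}
    - {"jaw": 1,"translation": [33,-22,-6],"twist": 16.4}
    - {"jaw": 1,"translation": [37,-24.6,-6],"twist": 16.4}
    - {"jaw": 1,"translation": [41,-27.3,-6],"twist": 16.4}
    - {"jaw": 1,"translation": [45,-30,-6],"twist": 16.4}

```text
t: 2.3
tcp_pos: [510.3, -135.2, 305.5]
orientation: [[1.0, -0.0, 0.0], [-0.0, -1.0, -0.0], [0.0, 0.0, -1.0]]
ft_force: [0.3, -1.5, 0.7]
finger_gap: 0.2
grip_force: 0.0
```

Request:
move_arm:
  motion:
    - {"jaw": 1,"translation": [3,-3.6,0]}
    - {"jaw": 1,"translation": [6,-7.2,0]}
    - {"jaw": 1,"translation": [9,-10.9,0]}
    - {"jaw": 1,"translation": [12,-14.5,0]}
    - {"jaw": 1,"translation": [12,-14.5,4]}
    - {"jaw": 1,"translation": [12,-14.5,8]}
    - {"jaw": 1,"translation": [12,-14.5,12]}
    - {"jaw": 1,"translation": [12,-14.5,16]}
    - {"jaw": 1,"translation": [12,-14.5,19]}
    - {"jaw": 1,"translation": [12,-14.5,20]}
    - {"jaw": 1,"translation": [12,-14.5,20]}

```text
schema error: expected keys jaw, translation, twist
```

Run:
```python
from h import *
s=r.get_state();print(s['tcp_pos'],s['ft_force'])
p=r.grab_frame('side');im=p['image'][140:260,180:340,::-1];cv2.imwrite('pics/s1.png',cv2.resize(im,None,fx=4,fy=4,interpolation=cv2.INTER_CUBIC))
w=cloud(p);m=r.trace('rolling_pin',p)[0]['mask'];q=w[m];print(np.nanpercentile(q,[2,50,98],axis=0))
```

```text
[ 510.29834263 -135.16915122  305.4602882 ] [ 0.33367648 -1.50628784  0.68060306]
[[538.95320851   7.92960523  38.42244359]
 [622.60854984  33.99057646  64.34581223]
 [719.17483502  49.23492433  77.70195083]]
```

View pics/s1.png

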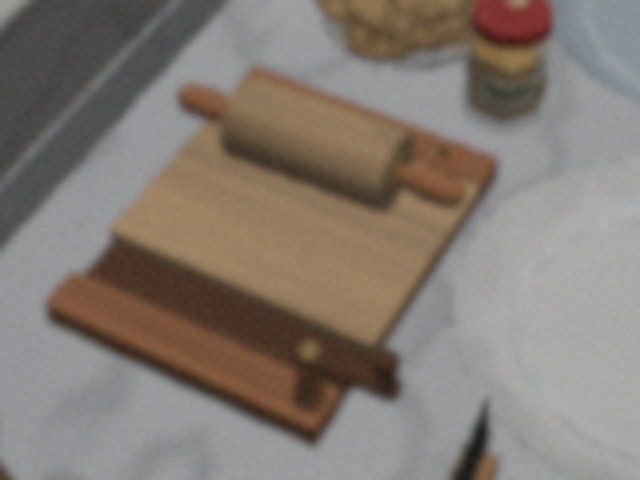

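The move was refused because each row needs a twist. The picture shows the pin untouched at (310,140), the groove at (230,290) and the knob at (383,370).

Request:
move_arm:
  motion:
    - {"jaw": 1,"translation": [3,-3.6,0],"twist": 0}
    - {"jaw": 1,"translation": [6,-7.2,0],"twist": 0}
    - {"jaw": 1,"translation": [9,-10.9,0],"twist": 0}
    - {"jaw": 1,"translation": [12,-14.5,0],"twist": 0}
    - {"jaw": 1,"translation": [12,-14.5,4],"twist": 0}
    - {"jaw": 1,"translation": [12,-14.5,8],"twist": 0}
    - {"jaw": 1,"translation": [12,-14.5,12],"twist": 0}
    - {"jaw": 1,"translation": [12,-14.5,16],"twist": 0}
    - {"jaw": 1,"translation": [12,-14.5,19],"twist": 0}
    - {"jaw": 1,"translation": [12,-14.5,20],"twist": 0}
    - {"jaw": 1,"translation": [12,-14.5,20],"twist": 0}

```text
t: 3.5
tcp_pos: [629.1, 7.9, 104.8]
orientation: [[1.0, -0.0, -0.001], [-0.0, -1.0, 0.0], [-0.001, -0.0, -1.0]]
ft_force: [1.3, 0.3, 0.7]
finger_gap: -0.2
grip_force: 0.0
```

Run:
```python
from h import *
s=r.get_state();print(s['tcp_pos'],s['ft_force'])
p=r.grab_frame('side');im=p['image'][100:260,150:350,::-1];cv2.imwrite('pics/s2.png',cv2.resize(im,None,fx=4,fy=4,interpolation=cv2.INTER_CUBIC))
```

```text
[629.08312982   7.9402244  104.80745448] [1.26619823 0.27553154 0.73499848]
```

View pics/s2.png

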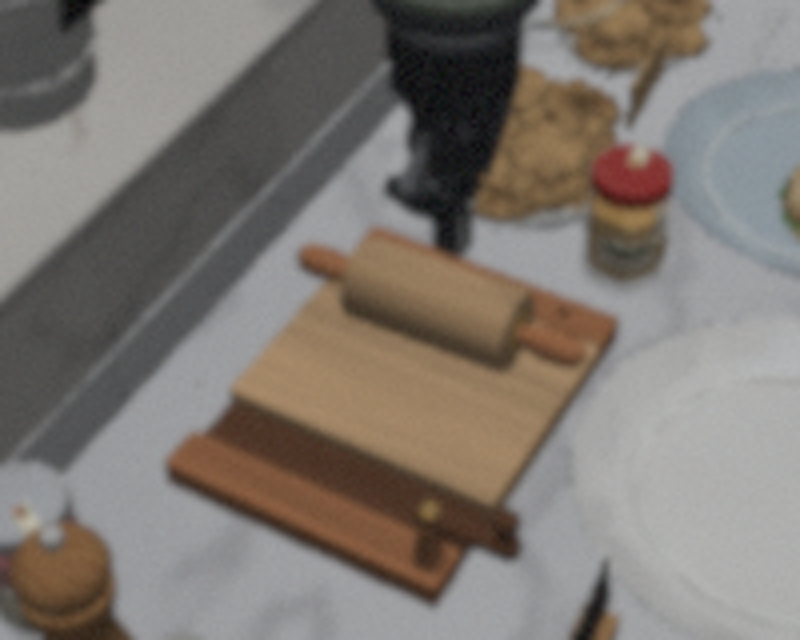

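Fingertips hover just behind the pin's top at (455,240), as intended. Now I'll lower gently.

Request:
move_arm:
  motion:
    - {"jaw": 1,"translation": [0,-0.4,0.6],"twist": 0}
    - {"jaw": 1,"translation": [0,-0.4,1.1],"twist": 0}
    - {"jaw": 1,"translation": [0,-0.4,1.25],"twist": 0}
    - {"jaw": 1,"translation": [0,-0.4,1.25],"twist": 0}

```text
t: 3.95
tcp_pos: [629.4, 12.0, 92.9]
orientation: [[1.0, -0.0, 0.0], [-0.0, -1.0, 0.0], [0.0, -0.0, -1.0]]
ft_force: [-0.4, 0.4, -0.4]
finger_gap: -0.2
grip_force: 0.0
```

Request:
move_arm:
  motion:
    - {"jaw": 1,"translation": [0,0,0.1],"twist": 0}
    - {"jaw": 1,"translation": [0,0,0.15],"twist": 0}
    - {"jaw": 1,"translation": [0,0,0.15],"twist": 0}

```text
t: 4.25
tcp_pos: [629.5, 11.8, 91.9]
orientation: [[1.0, -0.001, 0.001], [-0.001, -1.0, 0.0], [0.001, -0.0, -1.0]]
ft_force: [-1.7, 0.0, 6.2]
finger_gap: -0.1
grip_force: 3.5
```

Request:
move_arm:
  motion:
    - {"jaw": 1,"translation": [0,-0.5,0.05],"twist": 0}
    - {"jaw": 1,"translation": [0,-1.0,0.05],"twist": 0}
    - {"jaw": 1,"translation": [0,-1.6,0.05],"twist": 0}
    - {"jaw": 1,"translation": [0,-2.2,0.05],"twist": 0}
    - {"jaw": 1,"translation": [0,-2.8,0.05],"twist": 0}
    - {"jaw": 1,"translation": [0,-3.2,0.05],"twist": 0}
    - {"jaw": 1,"translation": [0,-3.2,0.05],"twist": 0}

```text
t: 4.95
tcp_pos: [629.4, 44.8, 91.6]
orientation: [[1.0, 0.0, 0.0], [0.0, -1.0, 0.001], [0.0, -0.001, -1.0]]
ft_force: [-4.4, 0.4, 12.0]
finger_gap: -0.0
grip_force: 6.2
```

```bash
cat >> h.py <<'E'
def pin():
    p=r.grab_frame('side');w=cloud(p);m=r.trace('rolling_pin',p)[0]['mask'];q=w[m];q=q[~np.isnan(q[:,0])]
    q=q[(q[:,2]>25)&(q[:,2]<82)]; a=q[(q[:,0]>590)&(q[:,0]<660)]; a=a[a[:,2]>45]
    e=q[(q[:,0]>595)&(q[:,0]<620)];e2=q[(q[:,0]>640)&(q[:,0]<665)]
    # circle fit r=28 in y,z, per slice
    from scipy.optimize import least_squares as L
    for s in(a,e,e2):
        f=L(lambda c:np.hypot(s[:,1]-c[0],s[:,2]-c[1])-28,[s[:,1].mean()-15,45],loss='soft_l1');print('pin y,z at x=%.0f'%s[:,0].mean(),f.x.round(1))
    print('x range',np.percentile(q[:,0],[1,99]))
    st=r.get_state();print('tcp',st['tcp_pos'].round(1) if hasattr(st['tcp_pos'],'round') else st['tcp_pos'],'F',st['ft_force'],'t',st['t'])
    return p
E
python3 -c "
from h import *
pin()"
```

```text
pin y,z at x=622 [36.9 49. ]
pin y,z at x=608 [36.7 48.9]
pin y,z at x=653 [37.2 48.9]
x range [537.02472453 727.35139512]
tcp [629.4  44.3  91.6] F [-4.49150876  1.43455311 11.78048103] t 5.05
```

Request:
move_arm:
  motion:
    - {"jaw": 1,"translation": [0,0,-1.0],"twist": 0}
    - {"jaw": 1,"translation": [0,1.8,-1.0],"twist": 0}
    - {"jaw": 1,"translation": [0,1.8,-0.3],"twist": 0}
    - {"jaw": 1,"translation": [0,1.8,0],"twist": 0}
    - {"jaw": 1,"translation": [0,1.8,0],"twist": 0}
    - {"jaw": 1,"translation": [0,1.2,0],"twist": 0}
    - {"jaw": 1,"translation": [0,0.5,0],"twist": 0}
    - {"jaw": 1,"translation": [0,-0.3,0],"twist": 0}
    - {"jaw": 1,"translation": [0,-1.1,0],"twist": 0}
    - {"jaw": 1,"translation": [0,-1.8,0],"twist": 0}
    - {"jaw": 1,"translation": [0,-2.3,0],"twist": 0}
    - {"jaw": 1,"translation": [0,-2.3,0],"twist": 0}

```text
t: 6.25
tcp_pos: [629.1, 69.0, 91.1]
orientation: [[1.0, 0.001, -0.0], [0.001, -1.0, 0.001], [-0.0, -0.001, -1.0]]
ft_force: [-3.6, 1.4, 11.6]
finger_gap: 0.2
grip_force: 5.7
```

```bash
python3 -c "
from h import *
pin()"
```

```text
pin y,z at x=621 [58.5 49. ]
pin y,z at x=607 [58.2 49. ]
pin y,z at x=653 [58.9 49.2]
x range [534.8200838  728.75771736]
tcp [629.2  68.4  91.2] F [-3.89779376  1.19053592 11.51617721] t 6.35
```

Request:
move_arm:
  motion:
    - {"jaw": 1,"translation": [0,0,-1.0],"twist": 0}
    - {"jaw": 1,"translation": [0,2.0,-1.0],"twist": 0}
    - {"jaw": 1,"translation": [0,2.0,-0.3],"twist": 0}
    - {"jaw": 1,"translation": [0,2.0,0],"twist": 0}
    - {"jaw": 1,"translation": [0,2.0,0],"twist": 0}
    - {"jaw": 1,"translation": [0,1.4,0],"twist": 0}
    - {"jaw": 1,"translation": [0,0.6,0],"twist": 0}
    - {"jaw": 1,"translation": [0,-0.2,0],"twist": 0}
    - {"jaw": 1,"translation": [0,-1.0,0],"twist": 0}
    - {"jaw": 1,"translation": [0,-1.7,0],"twist": 0}
    - {"jaw": 1,"translation": [0,-2.2,0],"twist": 0}
    - {"jaw": 1,"translation": [0,-2.2,0],"twist": 0}

```text
t: 7.55
tcp_pos: [629.1, 91.3, 91.1]
orientation: [[1.0, 0.001, -0.0], [0.001, -1.0, 0.001], [-0.0, -0.001, -1.0]]
ft_force: [-3.4, 1.4, 10.3]
finger_gap: -0.0
grip_force: 5.1
```

Request:
move_arm:
  motion:
    - {"jaw": 1,"translation": [0,0,-1.0],"twist": 0}
    - {"jaw": 1,"translation": [0,2.1,-1.0],"twist": 0}
    - {"jaw": 1,"translation": [0,2.1,-0.3],"twist": 0}
    - {"jaw": 1,"translation": [0,2.1,0],"twist": 0}
    - {"jaw": 1,"translation": [0,2.1,0],"twist": 0}
    - {"jaw": 1,"translation": [0,1.4,0],"twist": 0}
    - {"jaw": 1,"translation": [0,0.6,0],"twist": 0}
    - {"jaw": 1,"translation": [0,-0.2,0],"twist": 0}
    - {"jaw": 1,"translation": [0,-1.0,0],"twist": 0}
    - {"jaw": 1,"translation": [0,-1.7,0],"twist": 0}
    - {"jaw": 1,"translation": [0,-2.1,0],"twist": 0}
    - {"jaw": 1,"translation": [0,-2.1,0],"twist": 0}

```text
t: 8.75
tcp_pos: [629.1, 112.2, 91.2]
orientation: [[1.0, 0.001, -0.0], [0.001, -1.0, 0.001], [-0.0, -0.001, -1.0]]
ft_force: [-3.0, 1.4, 9.4]
finger_gap: 0.2
grip_force: 5.2
```

```bash
python3 -c "
from h import *
pin()"
```

```text
pin y,z at x=621 [101.8  49.1]
pin y,z at x=607 [101.6  49.1]
pin y,z at x=653 [102.1  49.1]
x range [535.79431914 727.38877484]
tcp [629.1 111.6  91.2] F [-3.85135402  1.16062798 11.09578792] t 8.85
```

Request:
move_arm:
  motion:
    - {"jaw": 1,"translation": [0,0,-1.0],"twist": 0}
    - {"jaw": 1,"translation": [0,2.0,-1.0],"twist": 0}
    - {"jaw": 1,"translation": [0,2.0,-0.3],"twist": 0}
    - {"jaw": 1,"translation": [0,2.0,0],"twist": 0}
    - {"jaw": 1,"translation": [0,2.0,0],"twist": 0}
    - {"jaw": 1,"translation": [0,1.4,0],"twist": 0}
    - {"jaw": 1,"translation": [0,0.6,0],"twist": 0}
    - {"jaw": 1,"translation": [0,-0.2,0],"twist": 0}
    - {"jaw": 1,"translation": [0,-1.0,0],"twist": 0}
    - {"jaw": 1,"translation": [0,-1.7,0],"twist": 0}
    - {"jaw": 1,"translation": [0,-1.7,0],"twist": 0}

```text
t: 9.95
tcp_pos: [629.1, 129.7, 91.4]
orientation: [[1.0, 0.002, 0.0], [0.002, -1.0, 0.002], [0.0, -0.002, -1.0]]
ft_force: [-4.2, 0.8, 14.7]
finger_gap: -0.2
grip_force: 7.4
```

Request:
move_arm:
  motion:
    - {"jaw": 1,"translation": [0,0,-1.0],"twist": 0}
    - {"jaw": 1,"translation": [0,1.8,-1.0],"twist": 0}
    - {"jaw": 1,"translation": [0,1.8,-0.3],"twist": 0}
    - {"jaw": 1,"translation": [0,1.8,0],"twist": 0}
    - {"jaw": 1,"translation": [0,1.8,0],"twist": 0}
    - {"jaw": 1,"translation": [0,1.3,0],"twist": 0}
    - {"jaw": 1,"translation": [0,0.7,0],"twist": 0}
    - {"jaw": 1,"translation": [0,0.1,0],"twist": 0}
    - {"jaw": 1,"translation": [0,-0.4,0],"twist": 0}
    - {"jaw": 1,"translation": [0,-0.4,0],"twist": 0}

```text
t: 10.95
tcp_pos: [629.6, 132.8, 91.2]
orientation: [[1.0, 0.001, 0.001], [0.001, -1.0, 0.002], [0.001, -0.002, -1.0]]
ft_force: [-2.3, 2.4, 13.7]
finger_gap: 0.1
grip_force: 7.0
```

```bash
python3 -c "
from h import *
pin()"
```

```text
pin y,z at x=622 [132.6  48.4]
pin y,z at x=607 [132.4  48.5]
pin y,z at x=653 [132.7  48.3]
x range [534.18642645 726.91308321]
tcp [629.6 132.2  91.3] F [-2.77498076  1.91801118 13.78971634] t 11.05
```

Request:
move_arm:
  motion:
    - {"jaw": 1,"translation": [0,-0.4,0],"twist": 0}
    - {"jaw": 1,"translation": [0,-0.8,0],"twist": 0}
    - {"jaw": 1,"translation": [0,-1.2,0],"twist": 0}
    - {"jaw": 1,"translation": [0,-1.2,-0.4],"twist": 0}
    - {"jaw": 1,"translation": [0,-1.2,-2],"twist": 0}
    - {"jaw": 1,"translation": [0,-1.2,-5],"twist": 0}
    - {"jaw": 1,"translation": [0,-1.2,-5],"twist": 0}
    - {"jaw": 1,"translation": [0,-1.2,-5],"twist": 0}

```text
t: 11.85
tcp_pos: [629.5, 142.9, 141.2]
orientation: [[1.0, -0.001, 0.001], [-0.001, -1.0, 0.0], [0.001, -0.0, -1.0]]
ft_force: [-0.2, -0.1, 0.3]
finger_gap: -0.1
grip_force: 0.0
```

Run:
```python
from h import *
p=pin()
im=p['image'][140:260,180:340,::-1];cv2.imwrite('pics/s3.png',cv2.resize(im,None,fx=4,fy=4,interpolation=cv2.INTER_CUBIC))
k=r.trace('keeper',p)[0];w=cloud(p)[k['mask']];w=w[w[:,2]>78];print(k['conf'],len(w),w.mean(0))
```

```text
pin y,z at x=624 [146.4  41.4]
pin y,z at x=608 [146.6  41.5]
pin y,z at x=653 [145.8  41.5]
x range [534.87041411 725.10654735]
tcp [629.  142.9 140.2] F [ 0.04654412 -0.68039045 -0.26631813] t 11.95
0.73 39 [505.06972952 182.59920781  85.06415937]
```

View pics/s3.png

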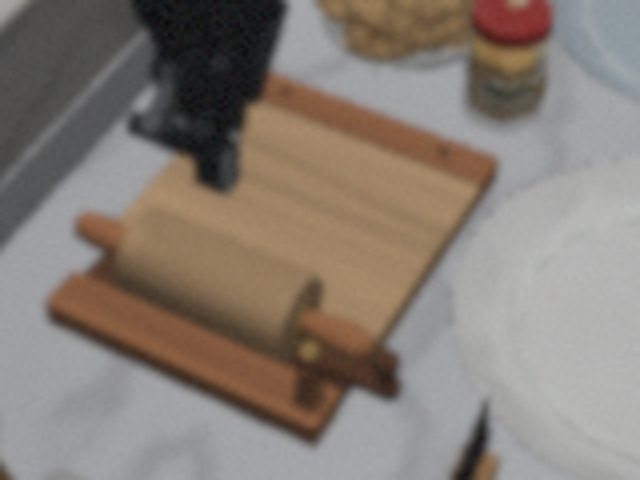

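The pin is in the groove: it lies at (215,285) in the picture, at y≈146 and resting height. The knob at (383,370) is still open. Next I'll go to the left of the knob.

Request:
move_arm:
  motion:
    - {"jaw": 1,"translation": [-4,-2.4,-1],"twist": 0}
    - {"jaw": 1,"translation": [-8,-4.8,-1],"twist": 0}
    - {"jaw": 1,"translation": [-12.3,-7.3,-1],"twist": 0}
    - {"jaw": 1,"translation": [-12.3,-7.3,1],"twist": 0}
    - {"jaw": 1,"translation": [-12.3,-7.3,3],"twist": 0}
    - {"jaw": 1,"translation": [-12.3,-7.3,4.8],"twist": 0}
    - {"jaw": 1,"translation": [-12.3,-7.3,4.8],"twist": 0}

```text
t: 12.7
tcp_pos: [505.4, 215.6, 90.7]
orientation: [[1.0, -0.0, -0.003], [-0.0, -1.0, -0.001], [-0.003, 0.001, -1.0]]
ft_force: [0.2, 1.1, 0.8]
finger_gap: -0.1
grip_force: 0.0
```

Run:
```python
from h import *
p=r.grab_frame('side');s=r.get_state();print(s['tcp_pos'],s['ft_force'])
im=p['image'][180:300,180:340,::-1];cv2.imwrite('pics/s4.png',cv2.resize(im,None,fx=4,fy=4,interpolation=cv2.INTER_CUBIC))
```

```text
[505.9301083  215.77139644  92.03022513] [ 0.44383581 -0.44805786  0.8526381 ]
```

View pics/s4.png

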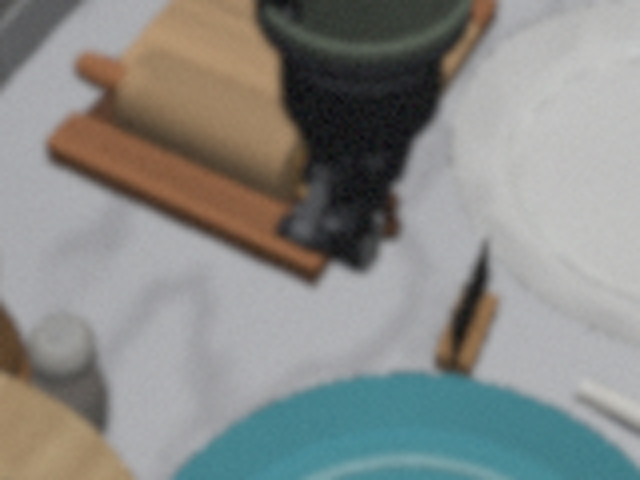

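The fingertips are at (355,258), just left of the keeper tip, and clear of everything. Push.

Request:
move_arm:
  motion:
    - {"jaw": 1,"translation": [0,0.8,0],"twist": 0}
    - {"jaw": 1,"translation": [0,1.4,0],"twist": 0}
    - {"jaw": 1,"translation": [0,2.0,0],"twist": 0}
    - {"jaw": 1,"translation": [0.1,2.6,0],"twist": 0}
    - {"jaw": 1,"translation": [0.3,3.2,0],"twist": 0}
    - {"jaw": 1,"translation": [0.6,3.8,0],"twist": 0}
    - {"jaw": 1,"translation": [0.8,4.3,0],"twist": 0}
    - {"jaw": 1,"translation": [1,4.8,0],"twist": 0}
    - {"jaw": 1,"translation": [1,4.8,0],"twist": 0}

```text
t: 13.65
tcp_pos: [516.9, 167.4, 92.9]
orientation: [[1.0, -0.001, 0.001], [-0.001, -1.0, 0.0], [0.001, -0.0, -1.0]]
ft_force: [0.8, 0.0, -0.3]
finger_gap: -0.2
grip_force: 0.2
```

Request:
move_arm:
  motion:
    - {"jaw": 1,"translation": [0,-1,0],"twist": 0}
    - {"jaw": 1,"translation": [0,-1,-4],"twist": 0}
    - {"jaw": 1,"translation": [-2.5,1.5,-5],"twist": 0}
    - {"jaw": 1,"translation": [-3.5,2.5,-5],"twist": 0}
    - {"jaw": 1,"translation": [-3.5,2.5,-5],"twist": 0}

```text
t: 14.15
tcp_pos: [480.4, 142.8, 143.3]
orientation: [[1.0, -0.001, -0.001], [-0.001, -1.0, -0.0], [-0.001, 0.0, -1.0]]
ft_force: [-0.4, 0.2, -0.0]
finger_gap: 0.0
grip_force: 0.0
```

Run:
```python
from h import *
s=r.get_state();print(s['tcp_pos'],s['ft_force'])
for c in('side','top'):
    p=r.grab_frame(c)
    for k in r.trace('keeper',p)[:1]:
        w=cloud(p)[k['mask']];n=w[(w[:,2]>76)&(w[:,2]<95)];print(c,k['conf'],k['box'],len(n),n.mean(0),np.nanpercentile(w,[5,95],axis=0))
    if c=='side': im=p['image'][160:280,180:340,::-1];cv2.imwrite('pics/s5.png',cv2.resize(im,None,fx=4,fy=4,interpolation=cv2.INTER_CUBIC))
```

```text
[480.4260031  142.79280073 143.30869342] [-0.35203464  0.2440768  -0.01286815]
side 0.67 [251.3, 214.8, 280.0, 231.0] 32 [518.97979246 152.27264361  85.04958958] [[514.94546599 148.90527501  60.82954299]
 [554.42880176 186.02311243  86.7300844 ]]
```

View pics/s5.png

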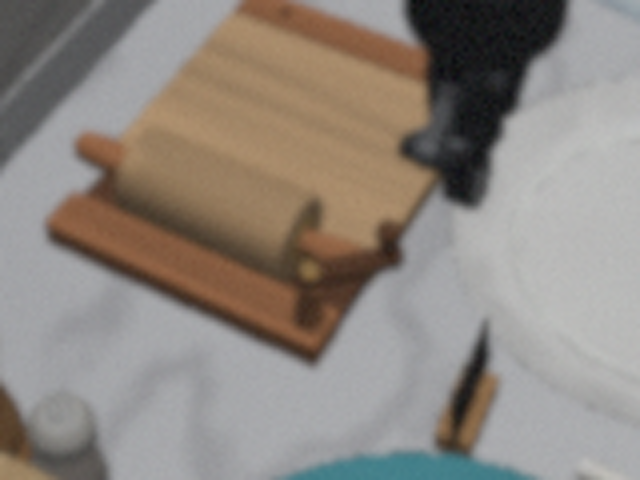

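The keeper is at about 45°, knob at (388,237) in the picture. Now I'll push it from the robot side in +x.

Request:
move_arm:
  motion:
    - {"jaw": 1,"translation": [0.9,0,2.5],"twist": 0}
    - {"jaw": 1,"translation": [0.9,0,5.0],"twist": 0}
    - {"jaw": 1,"translation": [0.9,0,5.1],"twist": 0}
    - {"jaw": 1,"translation": [1.5,0,5.1],"twist": 0}
    - {"jaw": 1,"translation": [2.1,0,5.1],"twist": 0}
    - {"jaw": 1,"translation": [2.7,0.3,5.1],"twist": 0}
    - {"jaw": 1,"translation": [3.3,0.5,5.1],"twist": 0}
    - {"jaw": 1,"translation": [3.9,0.7,5.1],"twist": 0}
    - {"jaw": 1,"translation": [4.5,0.8,5.1],"twist": 0}
    - {"jaw": 1,"translation": [5.0,0.8,5.1],"twist": 0}
    - {"jaw": 1,"translation": [5.1,0.8,5.1],"twist": 0}
    - {"jaw": 1,"translation": [5.1,0.8,5.1],"twist": 0}

```text
t: 15.55
tcp_pos: [532.6, 135.2, 91.8]
orientation: [[1.0, -0.0, 0.0], [-0.0, -1.0, 0.0], [0.0, -0.0, -1.0]]
ft_force: [-0.2, -0.1, 0.1]
finger_gap: -0.0
grip_force: 0.0
```

Request:
move_arm:
  motion:
    - {"jaw": 1,"translation": [-1.5,0,0],"twist": 0}
    - {"jaw": 1,"translation": [-2.5,0,-3],"twist": 0}
    - {"jaw": 1,"translation": [-3,0,-8],"twist": 0}
    - {"jaw": 1,"translation": [-3,1,-13],"twist": 0}
    - {"jaw": 1,"translation": [-3,5,-16],"twist": 0}
    - {"jaw": 1,"translation": [-3,8,-16],"twist": 0}
    - {"jaw": 1,"translation": [-3,8,-16],"twist": 0}

```text
t: 16.25
tcp_pos: [502.5, 51.4, 252.9]
orientation: [[1.0, -0.005, 0.002], [-0.005, -1.0, -0.001], [0.002, 0.001, -1.0]]
ft_force: [0.2, 1.3, -0.7]
finger_gap: 0.3
grip_force: 0.0
```

Run:
```python
from h import *
p=pin()
k=r.trace('keeper',p)[0];w=cloud(p)[k['mask']];n=w[(w[:,2]>76)&(w[:,2]<95)];print(k['conf'],len(n),n.mean(0))
im=p['image'][140:290,150:350,::-1];cv2.imwrite('pics/s6.png',cv2.resize(im,None,fx=4,fy=4,interpolation=cv2.INTER_CUBIC))
```

```text
pin y,z at x=624 [146.4  41.5]
pin y,z at x=607 [146.7  41.6]
pin y,z at x=652 [145.8  41.5]
x range [534.11275813 726.76768244]
tcp [502.3  55.1 251.8] F [-0.05924551  1.18377836  0.04465264] t 16.35
0.56 28 [549.56149844 139.41728075  85.22016307]
```

View pics/s6.png

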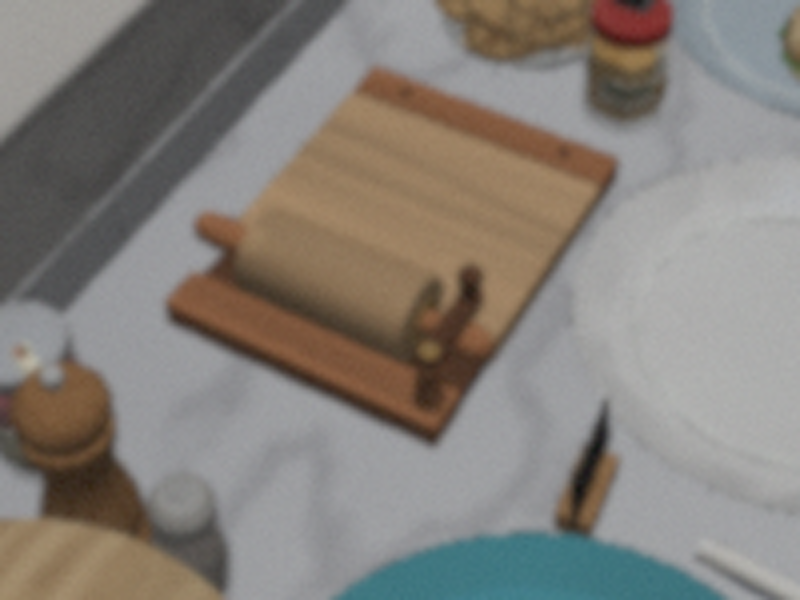

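The keeper lies across the near handle, with the knob at (470,280) in the picture and an angle of about 1.5 rad. The pin is in the groove, the bystanders are where they were, and the arm is clear.

```bash
python3 -c "
from rig import r
print(r.sign_off())"
```

```text
the job is handed in; nothing more can be done
None
```

The pin was rolled into the groove with the fingertips on top, the keeper was swung across its near handle to about 1.5 rad, and the job is handed in at about 16 s; the sign-off gave no verdict.

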